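# Return the filling syringes to their own cradles

## Task

The three filling-paste syringes have been put back in the wrong cradles of the organiser: move them so that each lies fully home in the cradle of its own colour, right way round, and the grey spare cradle is empty again. Use the grey cradle for parking on the way; for hygiene never lay or drop a syringe anywhere but in a cradle, and leave the bottle, the glass dish and the bur block standing where they are.

Things in the scene. Friction and masses are not known exactly. Their poses are not given: they have to be found in the camera images.
- orange_syringe: Screw syringe of filling paste with orange knob, band and cap, 26 x 112 x 18 mm, loose. Origin: under its middle. Its y axis runs along it towards the knob (y +46 to +56 mm); 12 mm round barrel from y -48 to +16, axis 9 mm above the origin; finger flange 26 wide, 18 tall, 2 thick at y +17. Pinch the barrel across, near y -15. Starts in the violet cradle.
- green_syringe: Syringe like the orange one (same shape and frame), but with green knob, band and cap. Starts in the orange cradle.
- violet_syringe: Syringe like the orange one (same shape and frame), but with violet knob, band and cap. Starts in the green cradle.
- orange_cradle: Orange cradle 116 x 44 x 33 mm, fixed on the organiser. Origin: centre of its foot, 10 mm above the worktop; x runs along the syringe. V jaws at x -12 to -3 and +34 to +46 mm carry the barrel (axis 28 mm above the origin, jaws rise 3 mm above it); free for fingers between them down to z 4. The flange drops in a slot at x -17 (+-4). Seated syringe: origin above the cradle's, z 19, knob towards -x.
- green_cradle: Green cradle, same shape and frame as the orange one.
- violet_cradle: Violet cradle, same shape and frame as the orange one.
- grey_cradle: Grey spare cradle, same shape and frame as the orange one; empty at the start, may be used for parking, and must be empty at the end.
- bond_bottle: Small dark dropper bottle with orange label and white cap, 23 mm across, 55 mm tall, standing loose behind the organiser (origin: centre of its underside). Must not be knocked.
- dappen_dish: Small thick pale glass dish, 32 mm across, 22 mm tall, standing loose behind the organiser (origin: centre of its underside). Must not be knocked.
- bur_block: White block 34 x 62 mm with thin burs standing in it, 34 mm tall in all, standing loose behind the organiser (origin: centre of its underside). Must not be knocked.
There are look-alikes about, which are no part of the job. What is shaped like the green_syringe but blue or turquoise is not meant.

How it is judged:
By the outcome, as a careful person would: the job done as asked, in the order asked, and still so for the second after the job is handed in, with the robot touching nothing.
It also fails if it takes over 83 s, if anything falls off the work surface, if the arm or the gripper's body presses on something with over 40 N, if the wrist force passes 120 N, or if a joint passes its speed limit or range.

## Robot

A 6-joint arm with a two-finger parallel gripper is mounted at the origin on a cart in front of the work surface, level with it; the furniture and walls round the work are solid. World frame = base frame: x ahead of the robot, y to its left, z up, the work surface at z = 0. Lengths are in mm, angles in rad, forces in N, time in s.
With the tool pointing down it reaches from about 350 to 875 mm from the base axis. Payload 4.2 kg.
Tool frame: the origin (TCP) lies at the very end of the fingers, on their centre line; the grasp point (between the pads) lies 19 mm behind it; z points along the fingers, y is the line along which they close (so a half turn about z gives the same grasp; the last joint's range is limited). The gripper opens to 85 mm and grips with 20 to 120 N. Pads are 22 mm wide; open, the fingers measure 114 mm over their backs; the gripper's body (76 mm by 85 mm) begins 54 mm behind the grasp point. The pads swing forward as they close: fully open they stand 13 mm farther back than shut.
Start: joints at [1.487, 0.385, 0.008, 0, -1.194, -0.259], TCP at [210.046, 588.626, 231.312] pointing down, gripper open.
Joint ranges: [-3.14, 3.14], [-1.21, 2.06], [-1.07, 1.41], [-3.16, 2.05], [-2.99, -0.16], [-3.1, 3.1]. Speed limits (rad/s): [2.79, 2.79, 3.14, 3.14, 3.14, 3.14].

## Interface

Orientations are given as a unit quaternion [x, y, z, w].
In Python, from bench import arm, viewer gives the robot as it stands. The module is installed in compiled form; this text tells all that it offers.
- The arm moves only by the shell command python3 -m jog FILE [OPENING], which reads ROWS from the file FILE. ROWS is a JSON list of rows, 1 to 10 of them, each of 6 numbers: dx, dy, dz in a scale on which 1.0 is 1 m, then a rotation vector rx, ry, rz in parts of the range, where 1.0 means 2 pi rad; each row is the pose to reach, as a shift and turn from the pose commanded when the command began, along the tool's axes at that moment; what a row does not reach only later rows make up. A row lasts 1/10 s, in which the tool goes at most 50 mm and 0.15 rad, less where a joint would pass 70% of its speed; a pose out of reach is approached as far as the arm can. OPENING is the finger opening in mm, set as the command begins (- or left out keeps the last). The fingers move at their own pace and stop on an object; the grip force is fixed at half the most. Time passes only in rows, so rows that do not move let the fingers close. It prints the time, the measured TCP pose, the force, the opening and the grip force at its end. Input that does not fit is refused with a message, and nothing moves.
- arm.read_state(): the state, without advancing time (a new reading comes with each control period).
- viewer.get_image(name): name is "scene" or "side" or "wrist"; returns (picture, depth): 480x640x3 uint8, blue, green, red; 480x640 float32, mm along the optical axis (not along the pixel's ray), 0 where there is no reading.
- viewer.get_calibration(name): a dict with "K" (3x3 intrinsics, pixels), "rvec" (rotation vector, rad) and "tvec" (3), from world to camera coordinates, as OpenCV has them. Camera axes: x right, y down, z forward; pixel columns grow to the right and rows downward; lengths in mm; the calibration is good to about 2 mm. A picture is of the moment at which its call begins: read the wrist's pose just before it. get_calibration takes no time and is no camera call; for the wrist camera it gives the pose at the moment of the call.
- arm.job_done(): hands the job in; it is judged then, once.
The state is a dict: "clock": time; "joints": joint angles; "joint_vel": joint speeds; "joint_efforts": joint torques, N m; "position": TCP position; "ee_rot": TCP orientation; "contact_force": force on the tool from outside, world axes, zero at the start; "wrist_torque": the same for the moment, N m; "gripper_width": finger opening in mm; "grasp_force": force on a finger pad.
Only numpy, scipy, OpenCV 4.12 (cv2) and the standard library are available. Lean on these libraries where they do the work, as an engineer would, in place of code of your own. Each camera call takes 0.05 s, during which the arm holds its last target. There are 200 camera calls.

## Working session

There is one attempt and no reset: what is moved stays moved. The work goes in short steps, Python scripts to look and compute and a shell command to move; the robot and the scene stay as the last step left them, time stands still between calls to the robot, and variables do not carry over. Pictures are saved under pics/ and viewed, at most 14 in all, crops included, and the job is handed in when it is done.

```bash
mkdir -p pics
cat > h.py <<'E'
import numpy as np, cv2
from bench import arm, viewer
from scipy.spatial.transform import Rotation as R
def grab(n,f):
    p,d=viewer.get_image(n); cv2.imwrite('pics/'+f,p); np.savez('pics/'+f+'.npz',p=p,d=d,**viewer.get_calibration(n)); return p,d
def cloud(f):
    z=np.load('pics/'+f+'.npz'); p,d,K=z['p'],z['d'],z['K']; M=cv2.Rodrigues(z['rvec'])[0]; t=z['tvec'].ravel()
    v,u=np.indices(d.shape); r=np.stack([(u-K[0,2])/K[0,0],(v-K[1,2])/K[1,1],np.ones(d.shape)],-1)*d[...,None]
    return p,d,(r-t)@M
E
python3 - <<'E'
from h import *
s=arm.read_state(); print(s)
for n in('scene','side'): 
    grab(n,n+'0.png'); c=viewer.get_calibration(n); M=cv2.Rodrigues(c['rvec'])[0]; print(n,-M.T@c['tvec'].ravel(),M[2],c['K'][0,0])
E
```

```text
{'clock': 0.0, 'joints': array([ 1.48662372e+00,  3.85539479e-01,  6.58055472e-03, -5.22926472e-04,
       -1.19396892e+00, -2.58561023e-01]), 'joint_vel': array([ 0.00045348,  0.00015094, -0.00104606,  0.00134888,  0.00081334,
        0.00027586]), 'joint_efforts': array([ 3.36945877e-04, -3.92287052e+01,  1.88397646e+01,  4.18602034e+00,
       -4.73548673e-03, -3.40561520e-06]), 'position': array([209.84027017, 588.08384033, 230.21061399]), 'ee_rot': array([ 9.85335561e-01, -1.70624259e-01, -1.49282119e-04,  1.08287065e-03]), 'contact_force': array([ 0.10655303,  0.20846256, -0.68499274]), 'wrist_torque': array([-0.00452496, -0.0260972 ,  0.0017096 ]), 'grasp_force': 0.0, 'gripper_width': 84.85968651616955}
scene [  -2.31689315 -408.7623187   612.65787554] [ 0.60652257  0.47196868 -0.63982493] 535.9996319552585
side [310.10612396 586.73141184 582.97056026] [ 0.2754866  -0.7281682  -0.62759717] 442.2549893519364
```

View pics/scene0.png

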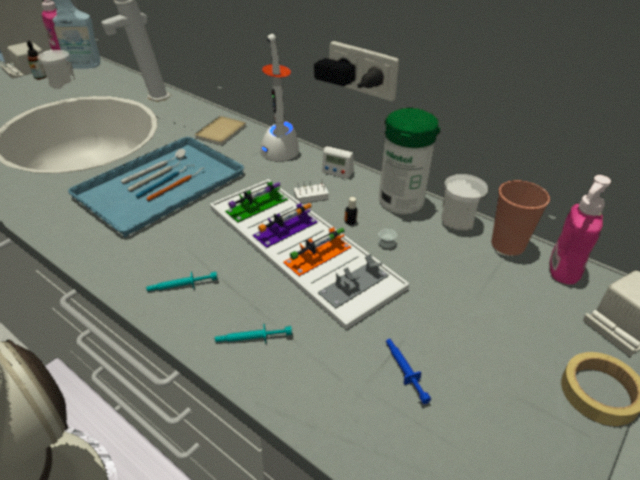

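View pics/side0.png

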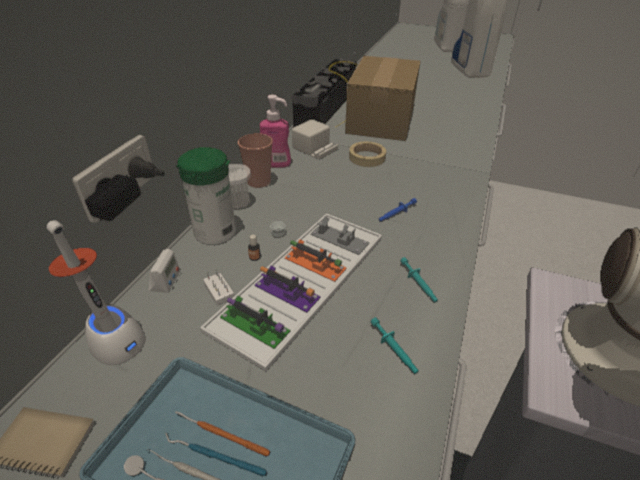

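The scene view shows the organiser with, left to right, green (255,202), violet (285,224), orange (317,250) and grey (352,283) cradles. The bottle (351,211), dish (388,239) and bur block (311,191) stand behind it. The side view shows the same row running from (255,320) to (340,235).

Run:
```python
from h import *
for f in('scene0.png','side0.png'):
    p,d,X=cloud(f); hsv=cv2.cvtColor(p,cv2.COLOR_BGR2HSV).astype(int); H,S,V=hsv[...,0],hsv[...,1],hsv[...,2]
    reg=(X[...,0]>300)&(X[...,0]<720)&(X[...,1]>-150)&(X[...,1]<400)&(d>0)
    print(f)
    # white board
    w=reg&(S<50)&(V>130)&(X[...,2]>3)&(X[...,2]<18)
    m=w.astype(np.uint8); n,l,st,ce=cv2.connectedComponentsWithStats(cv2.dilate(m,np.ones((9,9))))
    k=1+np.argmax(st[1:,4]); q=X[(l==k)&w]; print('board',cv2.minAreaRect(q[:,:2].astype(np.float32)),np.median(q[:,2]))
    for n,(a,b) in dict(green=(45,75),violet=(120,150),orange=(5,18)).items():
        m=reg&(H>=a)&(H<=b)&(S>120)&(V>40)&(X[...,2]<60)&(X[...,0]<560)
        q=X[m]; 
        if len(q)<20: print(n,len(q));continue
        lo=q[(q[:,2]<18)&(q[:,2]>4)]; 
        print(n,len(q),len(lo))
        # biggest component of low
        l2=(m&(X[...,2]<18)).astype(np.uint8); nn,ll,st,ce=cv2.connectedComponentsWithStats(cv2.dilate(l2,np.ones((3,3)))); k=1+np.argmax(st[1:,4]); g=X[(ll==k)&(l2>0)]
        print('  foot',cv2.minAreaRect(g[:,:2].astype(np.float32)),np.median(g[:,2]))
```

```text
scene0.png
board ((538.8681640625, 57.90986633300781), (356.1696472167969, 419.5614013671875), 0.9845524430274963) 11.116283099082779
green 396 251
  foot ((539.8245239257812, 183.6296844482422), (45.49696350097656, 43.8121337890625), 83.62142944335938) 14.301327358355291
violet 524 319
  foot ((531.9835815429688, 94.79925537109375), (42.117767333984375, 62.13080596923828), 79.67398071289062) 14.4370952500062
orange 985 688
  foot ((523.0367431640625, 4.904415130615234), (43.92513656616211, 82.33548736572266), 76.88688659667969) 14.274999643985927
side0.png
board ((584.909423828125, 37.70909118652344), (386.10211181640625, 210.39564514160156), 77.82982635498047) 10.718954767275697
green 213 203
  foot ((539.4330444335938, 187.06045532226562), (40.982173919677734, 35.49448013305664), 79.7059555053711) 14.164529014712237
violet 188 166
  foot ((529.759033203125, 98.17684936523438), (39.0511360168457, 52.41317367553711), 76.83612823486328) 14.18040734002659
orange 1018 806
  foot ((511.19268798828125, 357.643798828125), (7.033588409423828, 97.59091186523438), 88.9942855834961) 10.409028573621676
```

Run:
```python
from h import *
for f in('scene0.png','side0.png'):
    p,d,X=cloud(f); hsv=cv2.cvtColor(p,cv2.COLOR_BGR2HSV).astype(int); H,S,V=hsv[...,0],hsv[...,1],hsv[...,2]
    print(f)
    for n,(a,b,c) in dict(green=(45,75,185),violet=(120,150,97),orange=(5,18,5)).items():
        m=(H>=a)&(H<=b)&(S>110)&(V>30)&(X[...,2]<18)&(X[...,2]>8)&(abs(X[...,1]-c)<60)&(X[...,0]>430)&(X[...,0]<640)
        l2=m.astype(np.uint8); nn,ll,st,ce=cv2.connectedComponentsWithStats(cv2.dilate(l2,np.ones((5,5)))); k=1+np.argmax(st[1:,4]); g=X[(ll==k)&m]
        print(n,cv2.minAreaRect(g[:,:2].astype(np.float32)),np.median(g[:,2]))
p=cv2.imread('pics/scene0.png')[170:325,200:415]; a=cv2.resize(p,None,fx=3,fy=3,interpolation=cv2.INTER_CUBIC); cv2.imwrite('pics/c1.png',a)
```

```text
scene0.png
green ((575.1696166992188, 177.18946838378906), (45.30371856689453, 113.04293823242188), 77.8077163696289) 14.401100185920335
violet ((556.3945922851562, 89.49493408203125), (42.57579040527344, 111.68379211425781), 78.07282257080078) 14.381841699691568
orange ((538.580078125, -0.519683837890625), (43.39617156982422, 116.55299377441406), 74.19609069824219) 14.289590170909944
side0.png
green ((577.6904296875, 180.70652770996094), (40.75456237792969, 113.506103515625), 80.43891143798828) 14.129166334276245
violet ((558.5680541992188, 92.8307876586914), (38.53871154785156, 111.83995056152344), 78.53330993652344) 14.180050490371771
orange ((543.7160034179688, 3.2092361450195312), (42.470008850097656, 121.76282501220703), 79.14842224121094) 14.149433018025197
```

View pics/c1.png

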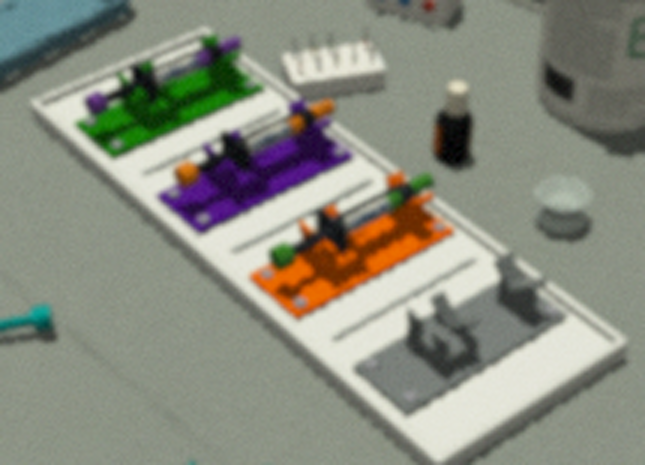

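The knobs (187,174 on violet; 282,255 on orange; 96,102 on green) are all on the robot side, so cradle +x points away from the robot at a yaw of about -0.2. I'll move over the row and refine with the wrist camera.

Units first: shifts go in shares of 1 m and turns go in shares of 2 pi rad. So 502 mm / 1000 = 0.502, 397 mm / 1000 = 0.397, -0.144 rad / 6.2832 = -0.0229.

```bash
echo '[[0.25, 0.2, 0, 0, 0, -0.0159], [0.502, 0.397, 0, 0, 0, -0.0229], [0.502, 0.397, 0, 0, 0, -0.0229], [0.502, 0.397, 0, 0, 0, -0.0229], [0.502, 0.397, 0, 0, 0, -0.0229], [0.502, 0.397, 0, 0, 0, -0.0229], [0.502, 0.397, 0, 0, 0, -0.0229], [0.502, 0.397, 0, 0, 0, -0.0229], [0.502, 0.397, 0, 0, 0, -0.0229], [0.502, 0.397, 0, 0, 0, -0.0229]]' > m.json && python3 -m jog m.json 50; python3 -c "
from h import *
print(arm.read_state()['ee_rot'])"
```

```text
clock: 1.1
position: [475.6, 162.7, 231.2]
ee_rot: [0.995, -0.099, -0.0, 0.0]
contact_force: [0.7, 1.0, -0.5]
gripper_width: 50.1
grasp_force: 0.0
[ 9.95076413e-01 -9.91106433e-02 -1.13105351e-04  7.83393694e-06]
```

Converted, 100 mm / 1000 = 0.1, 96 mm / 1000 = 0.096.

```bash
echo '[[0.04, 0.042, 0, 0, 0, 0], [0.07, 0.074, 0, 0, 0, 0], [0.096, 0.1, 0, 0, 0, 0], [0.096, 0.1, 0, 0, 0, 0], [0.096, 0.1, 0, 0, 0, 0]]' > m.json && python3 -m jog m.json 50; python3 -c "
from h import *
grab('wrist','w1.png');c=viewer.get_calibration('wrist'); M=cv2.Rodrigues(c['rvec'])[0]; print(-M.T@c['tvec'].ravel(),M[2],c['K'][0,0])"
```

```text
clock: 1.6
position: [549.3, 46.8, 230.5]
ee_rot: [0.995, -0.1, -0.001, 0.0]
contact_force: [0.1, -0.1, -0.5]
gripper_width: 49.6
grasp_force: 0.0
[621.19345842  33.34787383 373.95153094] [-0.28333784  0.05760057 -0.9572888 ] 387.57560137128195
```

View pics/w1.png

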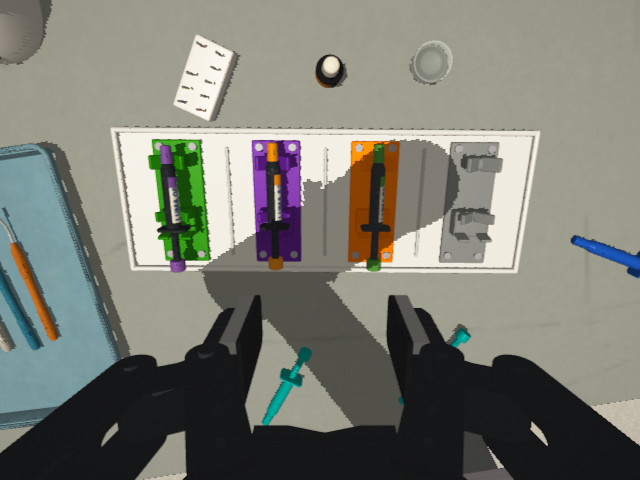

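The wrist view shows all four cradles: green at (180,200), violet (276,200), orange (373,200) and grey (470,202, empty). Each knob is at the bottom, at about y=265, on the robot side.

```bash
cat > meas.py <<'E'
import sys; from h import *
def feet(f):
    p,d,X=cloud(f); hsv=cv2.cvtColor(p,cv2.COLOR_BGR2HSV).astype(int); H,S,V=hsv[...,0],hsv[...,1],hsv[...,2]
    base=(X[...,0]>400)&(X[...,0]<660)&(d>0); out={}
    for n,(a,b,c,x0) in dict(green=(45,75,178,577),violet=(120,150,90,558),orange=(5,18,1,541),grey=(0,180,-88,522)).items():
        m=base&(abs(X[...,1]-c)<65)&(abs(X[...,0]-x0)<90)
        col=(H>=a)&(H<=b)&(S>110)&(V>25) if n!='grey' else (S<60)&(V>60)&(V<175)
        l=(m&col&(X[...,2]>11)&(X[...,2]<18)).astype(np.uint8)
        nn,ll,st,ce=cv2.connectedComponentsWithStats(cv2.dilate(l,np.ones((3,3)))); k=1+np.argmax(st[1:,4]); g=X[(ll==k)&(l>0)]
        print(n,np.round(np.hstack(cv2.minAreaRect(g[:,:2].astype(np.float32))),1),np.median(g[:,2]).round(1))
    for n,(a,b) in dict(green=(45,75),violet=(120,150),orange=(5,18)).items():
        m=base&(H>=a)&(H<=b)&(S>100)&(V>25)&(X[...,2]>40.5)&(X[...,2]<80)
        nn,ll,st,ce=cv2.connectedComponentsWithStats(m.astype(np.uint8))
        for k in range(1,nn):
            if st[k,4]>8: g=X[ll==k]; print('  hi',n,st[k,4],g.mean(0).round(1),np.ptp(g,axis=0).round(0))
if __name__=='__main__': feet(sys.argv[1])
E
python3 meas.py w1.png
```

```text
green [578.4 178.8  45.  114.8  78.5] 15.0
violet [559.6  91.1  43.5 114.7  77.7] 14.9
orange [540.5   3.4  43.6 116.1  78. ] 14.9
grey [527.4 -64.4  90.9 118.   78.8] 14.3
  hi green 154 [588.3  -6.5  42.7] [15.  9.  5.]
  hi green 79 [619.5 182.2  41.8] [11.  6.  4.]
  hi green 71 [614.4 157.9  42.1] [11.  7.  4.]
  hi green 35 [565.3  -5.2  44.6] [8. 4. 3.]
  hi green 48 [573.1 192.1  41.7] [8. 5. 3.]
  hi green 49 [567.7 167.9  41.8] [9. 6. 3.]
  hi green 28 [553.9 193.4  41.8] [4. 9. 2.]
  hi green 35 [550.  174.6  41.8] [5. 9. 3.]
  hi green 137 [492.   14.1  44.1] [11. 12.  6.]
  hi violet 166 [623.1 168.4  42.7] [15. 10.  4.]
  hi violet 80 [601.1  94.4  41.8] [11.  7.  4.]
  hi violet 77 [595.5  70.3  41.8] [12.  7.  3.]
  hi violet 74 [600.6 170.   43.6] [9. 6. 6.]
  hi violet 44 [554.6 104.4  41.9] [8. 6. 4.]
  hi violet 54 [549.5  79.9  41.7] [9. 6. 3.]
  hi violet 9 [543.9  99.8  47.9] [1. 7. 2.]
  hi violet 9 [541.3  87.   48. ] [2. 6. 3.]
  hi violet 33 [535.2 105.9  41.7] [4. 9. 3.]
  hi violet 31 [530.9  86.6  41.6] [4. 9. 3.]
  hi violet 145 [526.7 188.4  44.2] [11. 13.  7.]
  hi orange 154 [607.   80.3  42.6] [16. 10.  4.]
  hi orange 76 [582.3   7.   41.8] [12.  7.  3.]
  hi orange 78 [576.7 -17.3  41.9] [11.  7.  3.]
  hi orange 17 [571.2  -9.2  41.7] [14.  2.  3.]
  hi orange 74 [584.4  81.8  43.9] [10.  6.  7.]
  hi orange 9 [536.3  -2.1  41.9] [8. 1. 3.]
  hi orange 50 [535.8  16.7  41.8] [8. 6. 3.]
  hi orange 52 [530.9  -7.6  41.6] [8. 6. 4.]
  hi orange 13 [522.3  -3.6  46. ] [2. 7. 8.]
  hi orange 38 [516.4  18.1  41.6] [4. 9. 2.]
  hi orange 30 [512.3  -1.   41.7] [4. 9. 3.]
  hi orange 156 [510.8 100.8  44. ] [11. 14.  6.]
```

```bash
cat > go.py <<'E'
import sys; from h import *
# target x y z yaw -> tool-axis shift from measured pose
x,y,z=map(float,sys.argv[1:4]); yaw=float(sys.argv[4]) if len(sys.argv)>4 else -0.211
s=arm.read_state(); r=R.from_quat(s['ee_rot']); t=R.from_euler('z',yaw)*R.from_euler('x',np.pi)
print(s['clock'],s['position'].round(1),(r.inv().apply(np.array([x,y,z])-s['position'])).round(1),(r.inv()*t).as_rotvec().round(4))
E
python3 go.py 555.7 -0.1 19
```

```text
1.65 [549.   47.6 230.7] [ 16.3  45.4 211.7] [0.0003 0.0012 0.0116]
```

Converted, 130 mm / 1000 = 0.13, 105 mm / 1000 = 0.105, 0.012 rad / 6.2832 = 0.0019.

```bash
echo '[[0.008, 0.022, 0.04, 0, 0, 0.0019], [0.0163, 0.0454, 0.075, 0, 0, 0.0019], [0.0163, 0.0454, 0.105, 0, 0, 0.0019], [0.0163, 0.0454, 0.13, 0, 0, 0.0019], [0.0163, 0.0454, 0.13, 0, 0, 0.0019], [0.0163, 0.0454, 0.13, 0, 0, 0.0019]]' > m.json && python3 -m jog m.json 50; for i in 1 2 3; do python3 go.py 555.7 -0.1 19;done; python3 -c "
from h import *
grab('wrist','w2.png')"; python3 meas.py w2.png | egrep -v '^  hi (violet|green) [0-9]. '; python3 go.py 555.7 -0.1 19
```

```text
clock: 2.25
position: [556.6, 1.0, 101.9]
ee_rot: [0.995, -0.104, 0.0, 0.0]
contact_force: [0.4, 0.3, 1.1]
gripper_width: 49.8
grasp_force: 0.0
2.25 [556.6   1.  101.9] [-0.7  1.3 82.9] [ 0.0004 -0.0003  0.0026]
2.25 [556.6   1.  101.9] [-0.7  1.3 82.9] [ 0.0004 -0.0003  0.0026]
2.25 [556.6   1.  101.9] [-0.7  1.3 82.9] [ 0.0004 -0.0003  0.0026]
green [578.8 174.7  39.4 115.4  77.6] 15.7
violet [560.9  89.3  43.7 114.8  78.7] 15.6
orange [541.8   2.6  44.  115.8  77.9] 15.4
grey [530.3 -74.8 132.8 126.7  77.8] 14.3
  hi green 438 [589.5  -7.9  43.3] [16. 10.  6.]
  hi green 206 [615.6 156.5  42.4] [12.  8.  4.]
  hi green 115 [566.4  -6.6  44.7] [9. 6. 4.]
  hi green 136 [569.4 166.5  42.2] [10.  6.  4.]
  hi green 340 [493.2  12.8  44.3] [11. 14.  7.]
  hi violet 127 [621.9 165.   41.7] [14.  5.  3.]
  hi violet 209 [602.2  93.1  42.4] [11.  8.  4.]
  hi violet 202 [597.1  69.2  42.3] [12.  7.  4.]
  hi violet 259 [601.5 168.9  43.8] [9. 8. 7.]
  hi violet 128 [555.9 103.   42.2] [9. 7. 4.]
  hi violet 126 [550.7  79.2  42.1] [9. 7. 4.]
  hi violet 378 [528.2 186.7  44.4] [12. 13.  7.]
  hi orange 426 [608.3  78.8  43.1] [16. 12.  5.]
  hi orange 205 [583.3   5.7  42.2] [12.  8.  4.]
  hi orange 204 [578.2 -18.1  42.2] [12.  7.  4.]
  hi orange 9 [571.9 -10.5  41.1] [4. 1. 1.]
  hi orange 222 [585.5  80.7  44.2] [10.  7.  6.]
  hi orange 124 [537.2  15.7  42.1] [8. 7. 3.]
  hi orange 120 [531.8  -8.4  42.1] [9. 6. 4.]
  hi orange 27 [523.2  -3.1  46.9] [ 5. 11.  9.]
  hi orange 13 [526.   12.3  48.6] [2. 7. 3.]
  hi orange 93 [517.7  17.2  41.9] [5. 9. 3.]
  hi orange 10 [515.6   4.8  41.3] [4. 1. 2.]
  hi orange 92 [513.5  -1.9  41.8] [ 5. 10.  3.]
  hi orange 9 [509.3   6.1  41.3] [5. 2. 1.]
  hi orange 107 [515.9 100.9  43.9] [ 5. 11.  6.]
2.3 [557.4   1.1 102.8] [-1.6  1.5 83.8] [-0.0007 -0.0024  0.0024]
```

View pics/w2.png

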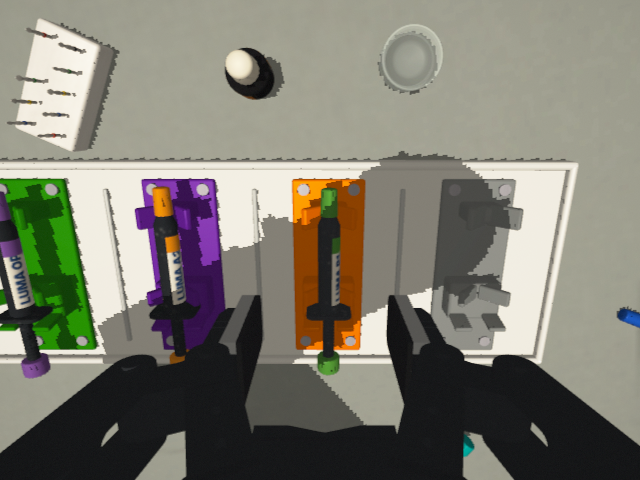

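The wrist view at z≈102 shows the green syringe in the orange cradle (barrel at 332,250) centred between the fingers, with the grey cradle empty at (478,260). I'm descending.

Converted, 83 mm / 1000 = 0.083, 78 mm / 1000 = 0.078, 0.002 rad / 6.2832 = 0.0003.

```bash
echo '[[0.0004, 0.002, 0.03, 0, 0, 0.0003], [0.0004, 0.002, 0.06, 0, 0, 0.0003], [0.0004, 0.002, 0.078, 0, 0, 0.0003], [0.0004, 0.002, 0.083, 0, 0, 0.0003], [0.0004, 0.002, 0.083, 0, 0, 0.0003]]' > m.json && python3 -m jog m.json 50 && echo '[[0, 0, 0, 0, 0, 0], [0, 0, 0, 0, 0, 0], [0, 0, 0, 0, 0, 0], [0, 0, 0, 0, 0, 0], [0, 0, 0, 0, 0, 0], [0, 0, 0, 0, 0, 0], [0, 0, 0, 0, 0, 0], [0, 0, 0, 0, 0, 0]]' > m.json && python3 -m jog m.json 6
```

```text
clock: 2.8
position: [557.3, -1.6, 19.3]
ee_rot: [0.994, -0.106, 0.001, -0.0]
contact_force: [0.0, 0.2, -0.1]
gripper_width: 49.8
grasp_force: 0.0
clock: 3.6
position: [557.4, -1.7, 19.6]
ee_rot: [0.994, -0.106, 0.001, -0.0]
contact_force: [-0.9, 1.6, 6.1]
gripper_width: 10.7
grasp_force: 58.7
```

```bash
python3 - <<'E'
from h import *
for f in('w1.png','w2.png'):
    p,d,X=cloud(f)
    m=(X[...,2]>40)&(X[...,2]<50)&(X[...,0]>450)&(X[...,0]<600)&(X[...,1]<-40)&(X[...,1]>-130)
    nn,ll,st,ce=cv2.connectedComponentsWithStats(m.astype(np.uint8))
    for k in range(1,nn):
        if st[k,4]>12: g=X[ll==k]; print(f,st[k,4],g.mean(0).round(1),np.ptp(g,axis=0).round(0))
E
echo '[[0, 0, -0.015, 0, 0, 0], [0, 0, -0.04, 0, 0, 0], [0, 0.03, -0.05, 0, 0, 0], [0, 0.065, -0.05, 0, 0, 0], [0, 0.0895, -0.05, 0, 0, 0], [0, 0.0895, -0.05, 0, 0, 0], [0, 0.0895, -0.05, 0, 0, 0]]' > m.json && python3 -m jog m.json; python3 -c "
from h import *
grab('wrist','w3.png')"
```

```text
w1.png 76 [563.6 -80.9  41.8] [12.  6.  4.]
w1.png 85 [ 558.4 -104.9   41.7] [12.  7.  4.]
w1.png 52 [517.3 -71.1  41.6] [9. 6. 4.]
w1.png 55 [512.2 -95.2  41.6] [8. 6. 4.]
w1.png 33 [498.3 -69.4  41.7] [4. 9. 3.]
w1.png 42 [493.8 -88.9  41.4] [5. 9. 3.]
w2.png 208 [564.6 -81.8  42. ] [12.  7.  4.]
w2.png 239 [ 559.4 -105.5   41.8] [12.  8.  4.]
w2.png 133 [518.4 -71.8  41.9] [9. 7. 4.]
w2.png 153 [513.4 -95.5  41.7] [9. 7. 4.]
w2.png 105 [499.1 -70.1  41.6] [ 5. 10.  3.]
w2.png 96 [494.8 -89.5  41.7] [5. 9. 3.]
clock: 4.3
position: [537.4, -90.0, 68.3]
ee_rot: [0.994, -0.107, -0.0, -0.0]
contact_force: [0.5, 0.6, -0.1]
gripper_width: 10.6
grasp_force: 58.6
```

View pics/w3.png

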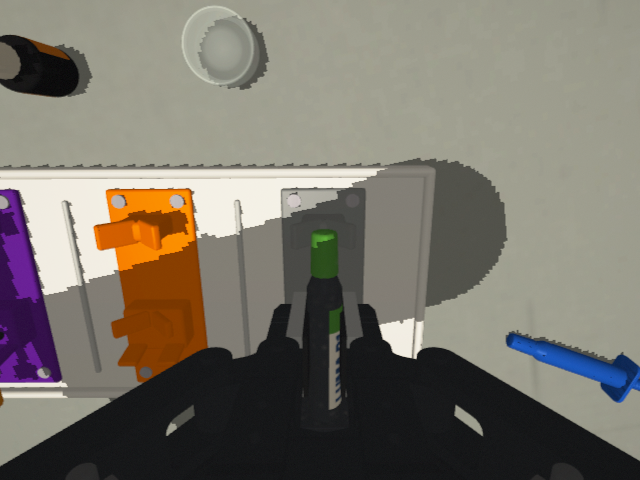

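The green syringe is held (barrel at 325,330), lined up with the grey cradle (322,250), and its pose in the hand looks straight.

Converted, 33 mm / 1000 = 0.033, 20 mm / 1000 = 0.02.

```bash
python3 go.py 538.4 -89 19.4; echo '[[0.0004, -0.0005, 0.02, 0, 0, 0], [0.0004, -0.0005, 0.033, 0, 0, 0], [0.0004, -0.0005, 0.033, 0, 0, 0]]' > m.json && python3 -m jog m.json; python3 go.py 538.4 -89 19.4
```

```text
4.35 [537.7 -89.4  68.3] [ 0.6 -0.6 48.9] [-0.     -0.0002 -0.002 ]
clock: 4.65
position: [536.9, -88.3, 33.6]
ee_rot: [0.994, -0.106, -0.002, 0.0]
contact_force: [-0.4, -0.2, -0.7]
gripper_width: 11.0
grasp_force: 58.6
4.65 [536.9 -88.3  33.6] [ 1.6  0.4 14.2] [ 0.0011  0.0039 -0.0007]
```

Converted, 14.5 mm / 1000 = 0.0145, 10 mm / 1000 = 0.01.

```bash
echo '[[0.0006, 0, 0.005, 0, 0, 0], [0.0006, 0, 0.01, 0, 0, 0], [0.0006, 0, 0.0145, 0, 0, 0], [0.0006, 0, 0.0145, 0, 0, 0], [0.0006, 0, 0.0145, 0, 0, 0]]' > m.json && python3 -m jog m.json; echo '[[0, 0, 0, 0, 0, 0], [0, 0, 0, 0, 0, 0], [0, 0, 0, 0, 0, 0], [0, 0, 0, 0, 0, 0], [0, 0, 0, 0, 0, 0]]' > m.json && python3 -m jog m.json 50; python3 go.py 575.9 87.4 70;echo '[[0, 0, -0.03, 0, 0, 0], [0, 0, -0.06, 0, 0, 0], [0, 0, -0.08, 0, 0, 0], [0, 0, -0.08, 0, 0, 0]]' > m.json && python3 -m jog m.json;python3 -c "
from h import *
grab('wrist','w4.png')"; python3 meas.py w4.png | grep 'hi green';python3 go.py 575.9 86.3 70
```

```text
clock: 5.15
position: [538.7, -89.3, 20.9]
ee_rot: [0.994, -0.106, 0.0, 0.0]
contact_force: [-0.2, 0.2, -0.4]
gripper_width: 10.4
grasp_force: 58.6
clock: 5.65
position: [538.7, -89.3, 20.9]
ee_rot: [0.994, -0.106, 0.0, -0.0]
contact_force: [-0.1, 0.1, -0.8]
gripper_width: 49.8
grasp_force: 0.0
5.65 [538.7 -89.3  20.9] [  -0.9 -180.6  -49.1] [-0.     -0.0001 -0.0018]
clock: 6.05
position: [540.8, -89.2, 104.1]
ee_rot: [0.994, -0.106, 0.003, -0.0]
contact_force: [0.0, 0.5, -0.2]
gripper_width: 50.1
grasp_force: 0.0
6.1 [539.4 -89.2 102.2] [  -1.5 -179.2   32.4] [-0.0012 -0.0033 -0.0018]Traceback (most recent call last):
  File "meas.py", line 16, in <module>
    if __name__=='__main__': feet(sys.argv[1])
                             ~~~~^^^^^^^^^^^^^
  File "meas.py", line 9, in feet
    nn,ll,st,ce=cv2.connectedComponentsWithStats(cv2.dilate(l,np.ones((3,3)))); k=1+np.argmax(st[1:,4]); g=X[(ll==k)&(l>0)]
                                                                                    ~~~~~~~~~^^^^^^^^^^
    return _wrapfunc(a, 'argmax', axis=axis, out=out, **kwds)
    return bound(*args, **kwds)
ValueError: attempt to get argmax of an empty sequence
```

View pics/w4.png

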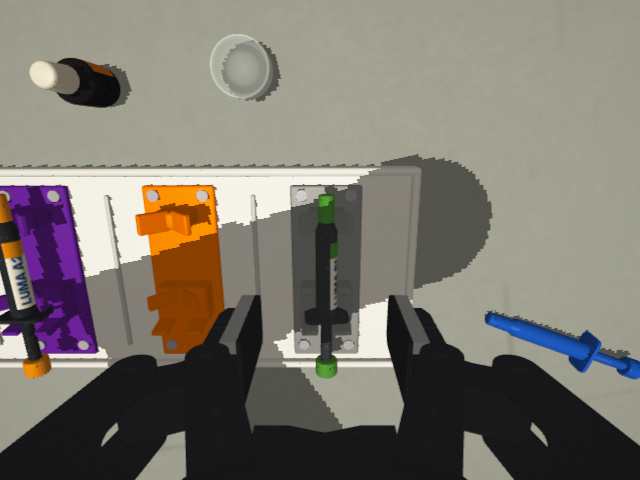

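The green syringe lies in the grey cradle, cap at (327,200), flange at the slot (327,316) and knob at (327,367). I'll check its heights and move to violet.

```bash
cat > cols.py <<'E'
import sys; from h import *
p,d,X=cloud(sys.argv[1]); hsv=cv2.cvtColor(p,cv2.COLOR_BGR2HSV).astype(int); H,S,V=[hsv[...,i] for i in range(3)]
for n,(a,b) in dict(green=(45,75),violet=(120,150),orange=(5,18)).items():
    m=(H>=a)&(H<=b)&(S>100)&(V>25)&(X[...,2]>40)&(X[...,2]<80)&(d>0)
    nn,ll,st,ce=cv2.connectedComponentsWithStats(m.astype(np.uint8))
    for k in range(1,nn):
        if st[k,4]>100: g=X[ll==k]; print(n,st[k,4],g.mean(0).round(1),g[:,2].max().round(1))
E
python3 cols.py w4.png
echo '[[0, -0.04, 0, 0, 0, 0], [0, -0.085, 0, 0, 0, 0], [0, -0.13, 0.01, 0, 0, 0], [-0.0007, -0.165, 0.025, 0, 0, 0], [-0.0007, -0.179, 0.032, 0, 0, 0], [-0.0007, -0.179, 0.032, 0, 0, 0], [-0.0007, -0.179, 0.032, 0, 0, 0]]' > m.json && python3 -m jog m.json 50; python3 go.py 575.7 86.3 19
```

```text
green 268 [567.8 -96.   40.9] 42.5
green 289 [471.7 -75.3  42.3] 44.6
orange 205 [583.5  81.   41.8] 45.0
orange 303 [509.6  98.8  42.4] 45.2
clock: 6.8
position: [575.0, 85.2, 67.9]
ee_rot: [0.994, -0.106, -0.001, 0.001]
contact_force: [0.3, -0.2, 0.1]
gripper_width: 50.3
grasp_force: 0.0
6.8 [575.   85.2  67.9] [ 0.5 -1.3 48.9] [ 0.0014  0.002  -0.0019]
```

Converted, 48.5 mm / 1000 = 0.0485, 43 mm / 1000 = 0.043.

```bash
echo '[[0.0004, -0.0007, 0.025, 0, 0, 0], [0.0004, -0.0007, 0.043, 0, 0, 0], [0.0004, -0.0007, 0.0485, 0, 0, 0], [0.0004, -0.0007, 0.0485, 0, 0, 0]]' > m.json && python3 -m jog m.json 50 && echo '[[0, 0, 0, 0, 0, 0], [0, 0, 0, 0, 0, 0], [0, 0, 0, 0, 0, 0], [0, 0, 0, 0, 0, 0], [0, 0, 0, 0, 0, 0], [0, 0, 0, 0, 0, 0], [0, 0, 0, 0, 0, 0], [0, 0, 0, 0, 0, 0]]' > m.json && python3 -m jog m.json 6;  echo '[[0, 0, -0.015, 0, 0, 0], [0, 0, -0.04, 0, 0, 0], [0, 0.03, -0.05, 0, 0, 0], [0, 0.065, -0.05, 0, 0, 0], [0, 0.0895, -0.05, 0, 0, 0], [0, 0.0895, -0.05, 0, 0, 0], [0, 0.0895, -0.05, 0, 0, 0]]' > m.json && python3 -m jog m.json;python3 -c "
from h import *
grab('wrist','w5.png')"
```

```text
clock: 7.2
position: [575.8, 85.1, 20.0]
ee_rot: [0.994, -0.107, -0.001, 0.0]
contact_force: [-0.4, -0.3, -0.5]
gripper_width: 50.0
grasp_force: 0.0
clock: 8.0
position: [576.9, 86.3, 21.4]
ee_rot: [0.994, -0.106, 0.001, -0.0]
contact_force: [-0.7, -3.2, 5.8]
gripper_width: 10.4
grasp_force: 58.8
clock: 8.7
position: [557.4, -1.2, 70.2]
ee_rot: [0.994, -0.107, 0.0, -0.0]
contact_force: [0.4, -0.6, 0.3]
gripper_width: 10.5
grasp_force: 58.7
```

View pics/w5.png

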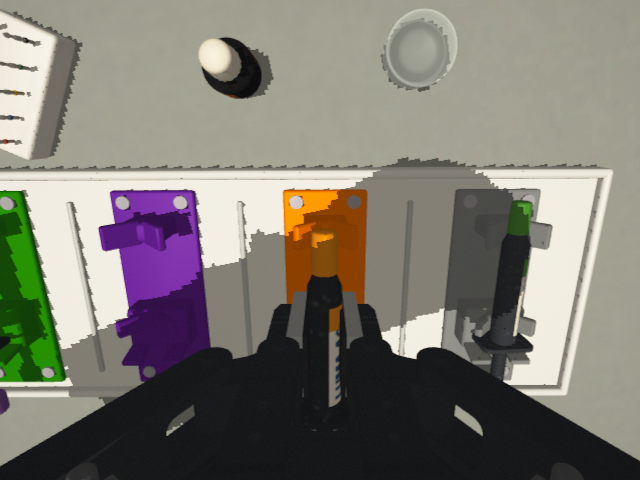

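The orange syringe is held straight over the orange cradle (325,250); the green one stays seated in grey (510,280). I'm lowering it.

Converted, 49.5 mm / 1000 = 0.0495, 43 mm / 1000 = 0.043.

```bash
echo '[[0, 0, 0.025, 0, 0, 0], [0, 0, 0.037, 0, 0, 0], [0, 0, 0.043, 0, 0, 0], [0, 0, 0.0495, 0, 0, 0], [0, 0, 0.0495, 0, 0, 0], [0, 0, 0.0495, 0, 0, 0]]' > m.json && python3 -m jog m.json; echo '[[0, 0, 0, 0, 0, 0], [0, 0, 0, 0, 0, 0], [0, 0, 0, 0, 0, 0], [0, 0, 0, 0, 0, 0], [0, 0, 0, 0, 0, 0]]' > m.json && python3 -m jog m.json 50; echo '[[0, 0, -0.03, 0, 0, 0], [0, 0, -0.06, 0, 0, 0], [0, 0, -0.08, 0, 0, 0], [0, 0, -0.08, 0, 0, 0]]' > m.json && python3 -m jog m.json;python3 -c "
from h import *
grab('wrist','w6.png')"; python3 cols.py w6.png;python3 go.py 594.1 172.8 70
python3 - <<'E'
from h import *
p,d,X=cloud('w6.png'); m=(X[...,2]>42)&(abs(X[...,0]-541)<12)&(abs(X[...,1]-3)<22); print(X[m].mean(0),X[m].min(0),X[m].max(0))
E
```

```text
clock: 9.35
position: [557.5, -1.5, 21.4]
ee_rot: [0.994, -0.106, -0.0, 0.0]
contact_force: [-0.8, -4.1, 2.9]
gripper_width: 10.4
grasp_force: 59.1
clock: 9.85
position: [557.4, -0.9, 20.8]
ee_rot: [0.994, -0.106, 0.0, -0.0]
contact_force: [0.4, 0.4, -0.7]
gripper_width: 49.9
grasp_force: 0.0
clock: 10.25
position: [559.6, -0.5, 104.1]
ee_rot: [0.994, -0.106, 0.003, -0.001]
contact_force: [-0.0, 0.2, -0.1]
gripper_width: 50.2
grasp_force: 0.0
green 282 [567.8 -95.8  40.9] 43.0
violet 153 [599.4 169.4  41.6] 43.5
violet 285 [525.8 187.1  42.4] 44.7
orange 254 [585.9  -8.2  40.9] 42.7
orange 124 [563.7  -6.7  42. ] 44.2
orange 284 [490.1  12.5  42.4] 44.9
10.3 [558.2  -0.7 102.2] [  -1.6 -177.1   32.5] [-0.0018 -0.003  -0.0018]
[541.23028656   1.25816353  42.83684807] [529.02897777  -4.6717019   42.00454962] [552.84743089  15.46171405  44.97940437]
```

View pics/w6.png

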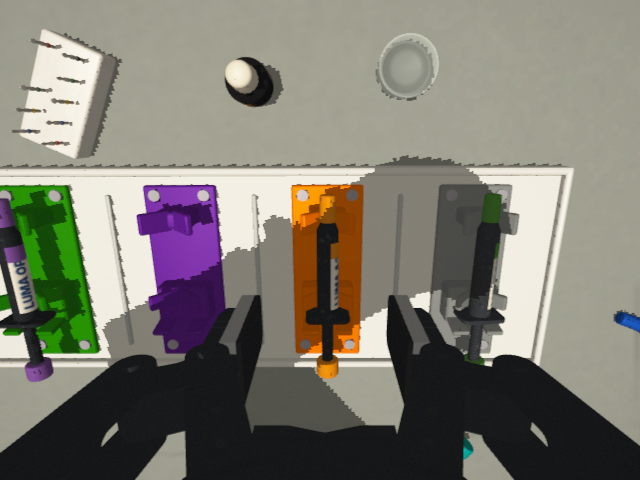

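The orange syringe is seated in orange, its knob (327,366) at the same height as the seated violet one. Next is violet, from the green cradle.

Converted, -179 mm / 1000 = -0.179, -165 mm / 1000 = -0.165.

```bash
echo '[[0, -0.04, 0, 0, 0, 0], [0, -0.085, 0, 0, 0, 0], [-0.0003, -0.13, 0.01, 0, 0, 0], [-0.0003, -0.165, 0.025, 0, 0, 0], [-0.0003, -0.179, 0.03, 0, 0, 0], [-0.0003, -0.179, 0.03, 0, 0, 0], [-0.0003, -0.179, 0.03, 0, 0, 0]]' > m.json && python3 -m jog m.json 50; python3 go.py 594.5 174.1 20;python3 go.py 594.5 174.1 20
```

```text
clock: 11.0
position: [594.2, 173.1, 70.0]
ee_rot: [0.994, -0.106, -0.001, 0.001]
contact_force: [-0.3, 0.3, 0.2]
gripper_width: 49.8
grasp_force: 0.0
11.0 [594.2 173.1  70. ] [ 0.2 -1.1 50. ] [ 0.0015  0.0017 -0.002 ]
11.0 [594.2 173.1  70. ] [ 0.2 -1.1 50. ] [ 0.0015  0.0017 -0.002 ]
```

Converted, 50 mm / 1000 = 0.05, 43 mm / 1000 = 0.043.

```bash
echo '[[0.0002, -0.0006, 0.025, 0, 0, 0], [0.0002, -0.0006, 0.043, 0, 0, 0], [0.0002, -0.0006, 0.05, 0, 0, 0], [0.0002, -0.0006, 0.05, 0, 0, 0]]' > m.json && python3 -m jog m.json 50 && echo '[[0, 0, 0, 0, 0, 0], [0, 0, 0, 0, 0, 0], [0, 0, 0, 0, 0, 0], [0, 0, 0, 0, 0, 0], [0, 0, 0, 0, 0, 0], [0, 0, 0, 0, 0, 0], [0, 0, 0, 0, 0, 0], [0, 0, 0, 0, 0, 0]]' > m.json && python3 -m jog m.json 6;  echo '[[0, 0, -0.015, 0, 0, 0], [0, 0, -0.04, 0, 0, 0], [0, 0.03, -0.05, 0, 0, 0], [0, 0.065, -0.05, 0, 0, 0], [0, 0.0895, -0.05, 0, 0, 0], [0, 0.0895, -0.05, 0, 0, 0], [0, 0.0895, -0.05, 0, 0, 0]]' > m.json && python3 -m jog m.json;python3 -c "
from h import *
grab('wrist','w7.png')"
```

```text
clock: 11.4
position: [594.7, 172.9, 20.3]
ee_rot: [0.994, -0.107, -0.001, 0.001]
contact_force: [-0.0, 0.1, 0.4]
gripper_width: 49.8
grasp_force: 0.0
clock: 12.2
position: [595.8, 174.4, 21.9]
ee_rot: [0.994, -0.106, 0.001, -0.0]
contact_force: [-0.5, -2.2, 5.3]
gripper_width: 10.6
grasp_force: 58.8
clock: 12.9
position: [576.4, 87.0, 70.7]
ee_rot: [0.994, -0.107, 0.0, -0.0]
contact_force: [0.3, 0.4, 0.8]
gripper_width: 10.5
grasp_force: 58.6
```

View pics/w7.png

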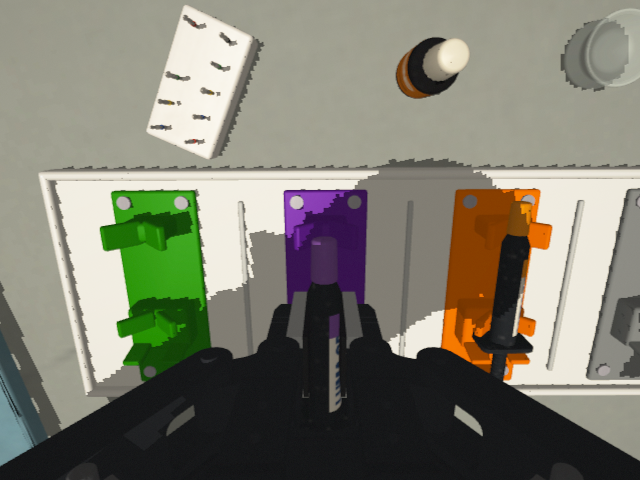

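The violet syringe is held straight over the violet cradle (325,250). I'm lowering it, then moving on to the green one in grey.

Converted, 49.5 mm / 1000 = 0.0495, 43 mm / 1000 = 0.043.

```bash
echo '[[0, 0, 0.025, 0, 0, 0], [0, 0, 0.037, 0, 0, 0], [0, 0, 0.043, 0, 0, 0], [0, 0, 0.0495, 0, 0, 0], [0, 0, 0.0495, 0, 0, 0], [0, 0, 0.0495, 0, 0, 0]]' > m.json && python3 -m jog m.json; echo '[[0, 0, 0, 0, 0, 0], [0, 0, 0, 0, 0, 0], [0, 0, 0, 0, 0, 0], [0, 0, 0, 0, 0, 0], [0, 0, 0, 0, 0, 0]]' > m.json && python3 -m jog m.json 50; echo '[[0, 0, -0.03, 0, 0, 0], [0, 0, -0.06, 0, 0, 0], [0, 0, -0.08, 0, 0, 0], [0, 0, -0.08, 0, 0, 0]]' > m.json && python3 -m jog m.json;python3 -c "
from h import *
grab('wrist','w8.png')"; python3 cols.py w8.png
echo '[[0, 0.04, 0, 0, 0, 0], [0, 0.085, 0, 0, 0, 0], [0, 0.13, 0.01, 0, 0, 0], [0, 0.165, 0.025, 0, 0, 0], [0, 0.179, 0.03, 0, 0, 0], [0, 0.179, 0.03, 0, 0, 0], [0, 0.179, 0.03, 0, 0, 0]]' > m.json && python3 -m jog m.json 50; python3 go.py 538.5 -89.1 20
```

```text
clock: 13.55
position: [576.3, 86.5, 21.8]
ee_rot: [0.994, -0.106, -0.0, 0.001]
contact_force: [-1.3, -4.8, 2.2]
gripper_width: 10.3
grasp_force: 59.0
clock: 14.05
position: [576.4, 87.2, 21.3]
ee_rot: [0.994, -0.106, 0.0, -0.0]
contact_force: [-0.1, -0.0, -0.2]
gripper_width: 49.9
grasp_force: 0.0
clock: 14.45
position: [578.5, 87.8, 104.8]
ee_rot: [0.994, -0.106, 0.003, -0.002]
contact_force: [0.9, 0.1, 1.0]
gripper_width: 50.1
grasp_force: 0.0
green 290 [471.6 -73.9  42.4] 44.9
violet 168 [601.7  80.3  40.6] 42.5
violet 279 [506.4 100.8  42.7] 45.2
orange 292 [586.1  -8.   40.9] 42.6
orange 112 [564.   -7.   41.9] 44.0
clock: 15.2
position: [538.8, -87.6, 70.9]
ee_rot: [0.994, -0.106, -0.0, 0.0]
contact_force: [0.4, -0.1, 0.4]
gripper_width: 50.1
grasp_force: 0.0
15.2 [538.8 -87.6  70.9] [ 0.   1.5 50.9] [ 0.0002  0.0003 -0.0018]
```

View pics/w8.png

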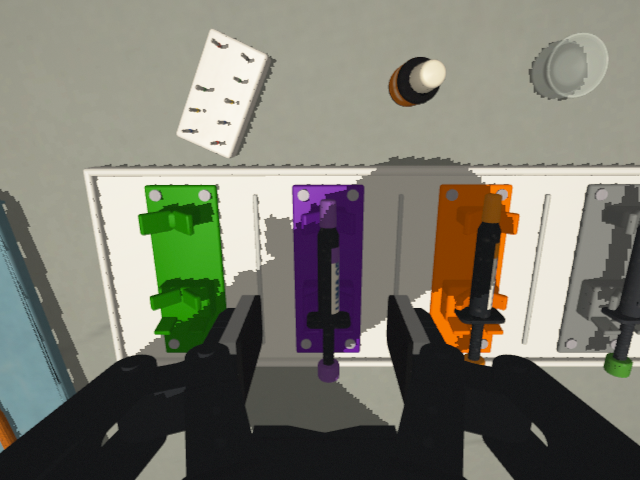

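Violet is in its cradle, but the knob (328,371) sits about 2.4 mm further towards the robot than the others. It started like that, so I'll reseat it later. Green first.

Converted, 50 mm / 1000 = 0.05, 43 mm / 1000 = 0.043.

```bash
echo '[[0, 0.0008, 0.025, 0, 0, 0], [0, 0.0008, 0.043, 0, 0, 0], [0, 0.0008, 0.05, 0, 0, 0], [0, 0.0008, 0.05, 0, 0, 0]]' > m.json && python3 -m jog m.json 50 && echo '[[0, 0, 0, 0, 0, 0], [0, 0, 0, 0, 0, 0], [0, 0, 0, 0, 0, 0], [0, 0, 0, 0, 0, 0], [0, 0, 0, 0, 0, 0], [0, 0, 0, 0, 0, 0], [0, 0, 0, 0, 0, 0], [0, 0, 0, 0, 0, 0]]' > m.json && python3 -m jog m.json 6;  echo '[[0, 0, -0.015, 0, 0, 0], [0, 0, -0.04, 0, 0, 0], [0, -0.04, -0.05, 0, 0, 0], [0, -0.085, -0.05, 0, 0, 0], [0, -0.13, -0.05, 0, 0, 0], [0, -0.175, -0.05, 0, 0, 0], [0, -0.215, -0.05, 0, 0, 0], [0, -0.25, -0.05, 0, 0, 0], [0, -0.2685, -0.05, 0, 0, 0], [0, -0.2685, -0.05, 0, 0, 0]]' > m.json && python3 -m jog m.json;echo '[[0, 0, 0, 0, 0, 0]]' > m.json && python3 -m jog m.json;python3 -c "
from h import *
grab('wrist','w9.png')"; python3 go.py 594.7 174.1 21.5
```

```text
clock: 15.6
position: [538.4, -87.7, 20.7]
ee_rot: [0.994, -0.105, -0.001, 0.0]
contact_force: [0.3, -0.0, 0.3]
gripper_width: 50.0
grasp_force: 0.0
clock: 16.4
position: [539.0, -89.4, 22.6]
ee_rot: [0.994, -0.106, 0.001, 0.0]
contact_force: [0.0, -4.4, 6.3]
gripper_width: 10.7
grasp_force: 58.8
clock: 17.4
position: [595.4, 176.2, 71.1]
ee_rot: [0.994, -0.105, 0.0, -0.0]
contact_force: [0.5, -0.7, 0.1]
gripper_width: 10.6
grasp_force: 58.7
clock: 17.5
position: [594.4, 173.5, 70.9]
ee_rot: [0.994, -0.106, -0.001, 0.0]
contact_force: [0.4, -0.9, 0.1]
gripper_width: 10.5
grasp_force: 58.7
17.55 [594.4 172.8  71. ] [ 0.  -1.4 49.5] [ 0.0005  0.0011 -0.0028]
```

View pics/w9.png

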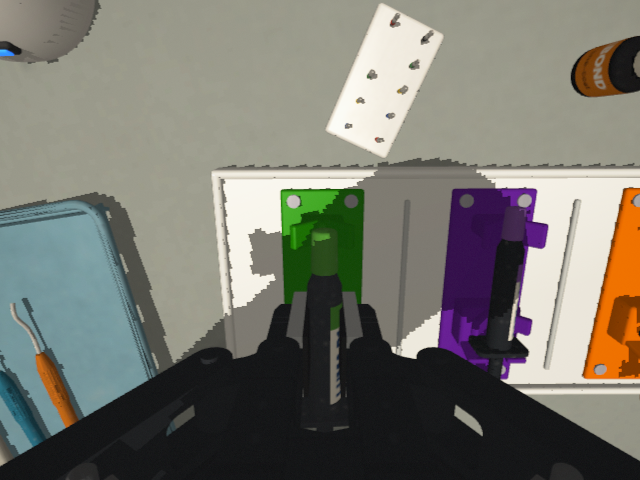

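Green is held over the green cradle (323,250), straight. I'm lowering it, then checking all the axial positions.

Units first: shifts go in shares of 1 m and turns go in shares of 2 pi rad. So 49.5 mm / 1000 = 0.0495, 43 mm / 1000 = 0.043.

```bash
echo '[[0, -0.0006, 0.025, 0, 0, 0], [0, -0.0006, 0.037, 0, 0, 0], [0, -0.0006, 0.043, 0, 0, 0], [0, -0.0006, 0.0495, 0, 0, 0], [0, -0.0006, 0.0495, 0, 0, 0], [0, -0.0006, 0.0495, 0, 0, 0]]' > m.json && python3 -m jog m.json; echo '[[0, 0, 0, 0, 0, 0], [0, 0, 0, 0, 0, 0], [0, 0, 0, 0, 0, 0], [0, 0, 0, 0, 0, 0], [0, 0, 0, 0, 0, 0]]' > m.json && python3 -m jog m.json 50; echo '[[0, 0, -0.03, 0, 0, 0], [0, 0, -0.06, 0, 0, 0], [0, 0, -0.08, 0, 0, 0], [0, 0, -0.08, 0, 0, 0]]' > m.json && python3 -m jog m.json; echo '[[0, 0.04, 0, 0, 0, 0], [0, 0.075, 0, 0, 0, 0], [0, 0.0895, -0.05, 0, 0, 0], [0, 0.0895, -0.09, 0, 0, 0], [0, 0.0895, -0.09, 0, 0, 0], [0, 0.0895, -0.09, 0, 0, 0]]' > m.json && python3 -m jog m.json;python3 -c "
from h import *
grab('wrist','w10.png')"
cat > ax.py <<'E'
import sys; from h import *
p,d,X=cloud(sys.argv[1]); hsv=cv2.cvtColor(p,cv2.COLOR_BGR2HSV).astype(int); H,S,V=[hsv[...,i] for i in range(3)]
D=np.array([np.cos(-.211),np.sin(-.211)]); N=np.array([-D[1],D[0]])
L={'green':(45,75),'violet':(120,150),'orange':(5,18)}
for c,o in dict(green=(579,177.4),violet=(560.5,89.5),orange=(541.8,2.1)).items():
    a,b=L[c]; q=X[...,:2]-o; u=q@D; v=q@N; col=(H>=a)&(H<=b)&(S>90)&(V>20)&(d>0)&(X[...,2]<60)
    # foot-based origin
    f=col&(abs(u)<70)&(abs(v)<30)&(X[...,2]<18)&(X[...,2]>11)
    j=lambda x0,s:(col&(abs(u-x0)<8)&(abs(v-s*12)<6)&(X[...,2]>40))
    J=[X[j(x0,s)].mean(0) for x0 in(40,-7.5) for s in(1,-1)]
    far=(J[0]+J[1])/2; near=(J[2]+J[3])/2; O=((far[:2]-40*D)+(near[:2]+7.5*D))/2
    q=X[...,:2]-O; u=q@D; v=q@N
    k=col&(u<-42)&(abs(v)<8)&(X[...,2]>34); t=col&(u>47)&(abs(v)<8)&(X[...,2]>34)
    fl=(X[...,2]>39)&(u<-10)&(u>-26)&(abs(v)>8)&(abs(v)<13)&(V<60)&(d>0)
    print(c,'O',O.round(1),'knob u',np.percentile(u[k],[2,50,98]).round(1),'v',v[k].mean().round(1),'z',np.percentile(X[...,2][k],[50,98]).round(1),'| cap u98',np.percentile(u[t],98).round(1),'v',v[t].mean().round(1),'z',np.percentile(X[...,2][t],98).round(1),'| flange u',u[fl].mean().round(1),'z',np.percentile(X[...,2][fl],98).round(1))
E
python3 ax.py w10.png;python3 ax.py w1.png; python3 go.py 576.4 87 21.5
```

```text
clock: 18.15
position: [595.7, 174.3, 22.5]
ee_rot: [0.994, -0.106, 0.001, -0.0]
contact_force: [-0.3, -0.7, 1.8]
gripper_width: 10.4
grasp_force: 59.0
clock: 18.65
position: [595.1, 174.3, 21.7]
ee_rot: [0.994, -0.106, -0.0, 0.0]
contact_force: [-0.4, -0.4, 0.0]
gripper_width: 50.1
grasp_force: 0.0
clock: 19.05
position: [597.2, 175.3, 105.5]
ee_rot: [0.994, -0.106, 0.003, -0.002]
contact_force: [1.0, 0.1, 0.3]
gripper_width: 50.2
grasp_force: 0.0
clock: 19.65
position: [576.2, 86.9, 192.0]
ee_rot: [0.994, -0.107, 0.0, -0.001]
contact_force: [-0.3, -0.3, 0.9]
gripper_width: 50.0
grasp_force: 0.0
green O [577.2 177.4] knob u [-54.5 -48.7 -45. ] v -0.6 z [42.3 44.8] | cap u98 56.6 v -0.7 z 42.5 | flange u -14.9 z 46.3
violet O [558.3  89.8] knob u [-58.  -52.1 -45.8] v -0.0 z [43.2 45.2] | cap u98 53.3 v 0.2 z 42.2 | flange u -18.7 z 47.6
orange O [539.8   2.5] knob u [-55.7 -49.6 -43.8] v 0.5 z [42.4 44.8] | cap u98 56.0 v 0.2 z 42.7 | flange u -15.8 z 47.3
green O [577.9 178.3] knob u [-48.1 -44.3 -42.2] v -2.9 z [40.1 40.8] | cap u98 52.1 v -3.3 z 39.4 | flange u -18.0 z 48.8
19.7 
[... 574 characters left out ...]
                                                               ~~~~~~~~~~~~~^^^^^^^^^
    return _quantile_unchecked(
        a, q, axis, out, overwrite_input, method, keepdims, weights)
    return _ureduce(a,
                    func=_quantile_ureduce_func,
    ...<5 lines>...
                    overwrite_input=overwrite_input,
                    method=method)
    r = func(a, **kwargs)
    result = _quantile(arr,
                       quantiles=q,
    ...<2 lines>...
                       out=out,
                       weights=wgt)
    slices_having_nans = np.isnan(arr[-1, ...])
                                  ~~~^^^^^^^^^
IndexError: index -1 is out of bounds for axis 0 with size 0
```

View pics/w10.png

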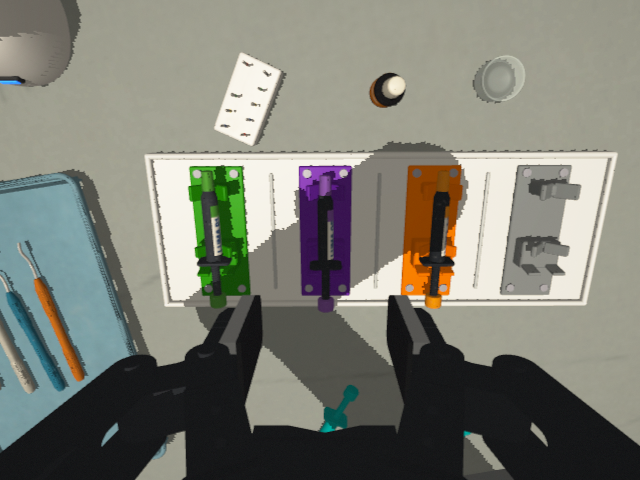

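All three are in their own colours and grey is empty (540,230). Violet sits 2.3 mm off axially with its knob about 0.8 mm high, so I'll reseat it with a shift of +2.2 mm.

```bash
echo '[[0, 0, 0.045, 0, 0, 0], [0, 0, 0.09, 0, 0, 0], [0, 0, 0.12, 0, 0, 0], [0, 0, 0.14, 0, 0, 0], [0, 0, 0.16, 0, 0, 0], [0, 0, 0.1695, 0, 0, 0], [0, 0, 0.1695, 0, 0, 0]]' > m.json && python3 -m jog m.json 50;echo '[[0, 0, 0, 0, 0, 0], [0, 0, 0, 0, 0, 0], [0, 0, 0, 0, 0, 0], [0, 0, 0, 0, 0, 0], [0, 0, 0, 0, 0, 0], [0, 0, 0, 0, 0, 0], [0, 0, 0, 0, 0, 0], [0, 0, 0, 0, 0, 0]]' > m.json && python3 -m jog m.json 6;  echo '[[0, 0, -0.01, 0, 0, 0], [0.0011, 0, -0.025, 0, 0, 0], [0.0022, 0, -0.025, 0, 0, 0], [0.0022, 0, -0.012, 0, 0, 0], [0.0022, 0, -0.005, 0, 0, 0], [0.0022, 0, 0, 0, 0, 0], [0.0022, 0, 0, 0, 0, 0], [0.0022, 0, 0, 0, 0, 0]]' > m.json && python3 -m jog m.json;echo '[[0, 0, 0, 0, 0, 0], [0, 0, 0, 0, 0, 0], [0, 0, 0, 0, 0, 0], [0, 0, 0, 0, 0, 0], [0, 0, 0, 0, 0, 0]]' > m.json && python3 -m jog m.json 50; echo '[[0, 0, -0.03, 0, 0, 0], [0, 0, -0.06, 0, 0, 0], [0, 0, -0.1, 0, 0, 0], [0, 0, -0.14, 0, 0, 0], [0, 0, -0.17, 0, 0, 0], [0, 0, -0.17, 0, 0, 0], [0, 0, -0.17, 0, 0, 0]]' > m.json && python3 -m jog m.json;python3 -c "
from h import *
grab('wrist','w11.png')"
python3 ax.py w11.png
```

```text
clock: 20.4
position: [574.4, 86.2, 19.5]
ee_rot: [0.994, -0.106, -0.003, 0.001]
contact_force: [0.2, -0.4, 0.1]
gripper_width: 49.8
grasp_force: 0.0
clock: 21.2
position: [576.8, 86.6, 23.3]
ee_rot: [0.994, -0.106, 0.001, 0.0]
contact_force: [-0.7, -3.2, 6.5]
gripper_width: 10.6
grasp_force: 58.9
clock: 22.0
position: [577.1, 86.1, 22.9]
ee_rot: [0.994, -0.106, -0.001, 0.001]
contact_force: [-5.2, 0.2, 13.3]
gripper_width: 10.5
grasp_force: 60.1
clock: 22.5
position: [578.3, 86.2, 21.8]
ee_rot: [0.994, -0.106, -0.0, 0.0]
contact_force: [-0.6, 1.0, 0.4]
gripper_width: 49.8
grasp_force: 0.0
clock: 23.2
position: [578.3, 86.5, 192.7]
ee_rot: [0.994, -0.106, 0.0, -0.001]
contact_force: [-0.7, 0.3, -0.5]
gripper_width: 50.2
grasp_force: 0.0
green O [577.2 177.2] knob u [-54.3 -48.5 -44.8] v -0.6 z [42.5 44.3] | cap u98 57.0 v -0.5 z 43.2 | flange u -14.8 z 46.7
violet O [558.6  89.7] knob u [-57.7 -51.6 -45.6] v 0.1 z [43.2 45.5] | cap u98 53.7 v -0.1 z 42.2 | flange u -18.3 z 47.6
orange O [539.9   2.2] knob u [-55.6 -49.5 -45.5] v 0.8 z [42.6 44.9] | cap u98 56.0 v 0.3 z 42.7 | flange u -15.9 z 47.1
```

View pics/w11.png

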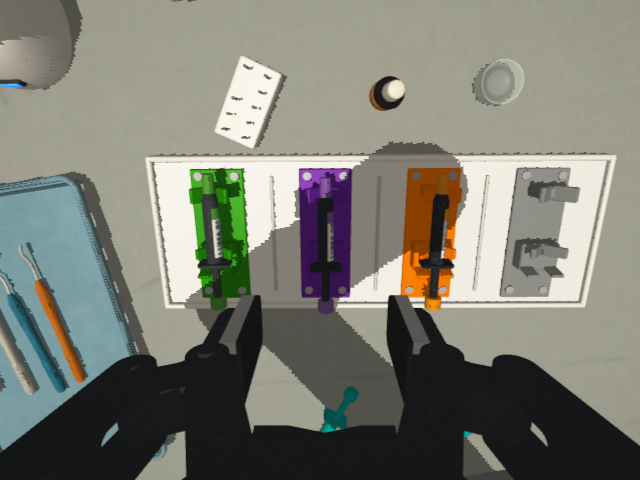

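Violet moved only about 0.4 mm and met 13 N on the way down. I'll compare height profiles of violet and orange from close views, by numbers only.

Converted, 90 mm / 1000 = 0.09, 75 mm / 1000 = 0.075.

```bash
echo '[[0, 0, 0.04, 0, 0, 0], [0, 0, 0.075, 0, 0, 0], [0, 0, 0.09, 0, 0, 0], [0, 0, 0.09, 0, 0, 0], [0, 0, 0.09, 0, 0, 0]]' > m.json && python3 -m jog m.json;python3 -c "
from h import *
grab('wrist','w12.png')"
cat > prof.py <<'E'
from h import *
D=np.array([np.cos(-.211),np.sin(-.211)]); N=np.array([-D[1],D[0]])
L={'green':(45,75),'violet':(120,150),'orange':(5,18)}
def prof(f,c,o):
    p,d,X=cloud(f); hsv=cv2.cvtColor(p,cv2.COLOR_BGR2HSV).astype(int); H,S,V=[hsv[...,i] for i in range(3)]
    a,b=L[c]; q=X[...,:2]-o; u=q@D; v=q@N; col=(H>=a)&(H<=b)&(S>90)&(V>20)&(d>0)
    J=[X[col&(abs(u-x0)<8)&(abs(v-s*12)<6)&(X[...,2]>40)].mean(0) for x0 in(40,-7.5) for s in(1,-1)]
    far=(J[0]+J[1])/2; near=(J[2]+J[3])/2; O=((far[:2]-40*D)+(near[:2]+7.5*D))/2
    q=X[...,:2]-O; u=q@D; v=q@N; Z=X[...,2]
    k=lambda lo,hi,w=3:(u>lo)&(u<hi)&(abs(v)<w)&(Z>30)&(Z<60)
    print(f,c,O.round(1),'jaw z',round(np.mean([j[2] for j in J]),1))
    print('  top z per u:',[(x,float(np.percentile(Z[k(x-2,x+2)],90).round(1))) for x in(-52,-46,-38,-30,-22,-18,-14,-8,0,8,16,24,32,40,48,53) if k(x-2,x+2).sum()>5])
    hi=(Z>43)&(Z<55)&(abs(v)>8)&(abs(v)<14)&(u>-30)&(u<-5)
    for s in(1,-1): g=hi&(s*v>0); print('  flange',s,g.sum(),u[g].mean().round(1) if g.any() else '',np.percentile(Z[g],95).round(1) if g.any() else '')
    kk=col&(u<-42)&(abs(v)<9)&(Z>34); t=col&(u>47)&(abs(v)<8)&(Z>34)
    print('  ends',np.percentile(u[kk],1).round(1),np.percentile(u[t],99).round(1),'v',v[kk].mean().round(1),v[t].mean().round(1))
if __name__=='__main__':
    prof('w6.png','orange',(541.8,2.1)); prof('w8.png','violet',(560.5,89.5)); prof('w12.png','violet',(560.5,89.5))
E
python3 prof.py
```

```text
clock: 23.75
position: [578.2, 86.1, 101.5]
ee_rot: [0.994, -0.106, -0.001, 0.001]
contact_force: [0.7, -0.3, 0.0]
gripper_width: 49.8
grasp_force: 0.0
w6.png orange [539.4   1.8] jaw z 40.5
  top z per u: [(-52, 44.0), (-46, 43.3), (-38, 40.4), (-30, 40.6), (-22, 40.9), (-18, 46.4), (-14, 45.2), (-8, 43.4), (0, 43.5), (8, 43.7), (16, 43.4), (24, 43.8), (32, 43.6), (40, 42.1), (48, 41.6), (53, 41.3)]
  flange 1 46 -16.4 46.3
  flange -1 44 -16.4 46.2
  ends -56.3 56.0 v 0.2 -0.0
w8.png violet [558.   89.6] jaw z 40.5
  top z per u: [(-52, 44.5), (-46, 41.0), (-38, 40.7), (-30, 40.8), (-22, 46.4), (-18, 46.4), (-14, 43.7), (-8, 43.4), (0, 43.6), (8, 43.2), (16, 43.3), (24, 43.3), (32, 42.9), (40, 41.1), (48, 41.2), (53, 40.6)]
  flange 1 45 -19.0 46.5
  flange -1 43 -19.1 46.8
  ends -58.1 53.3 v 0.2 0.2
w12.png violet [560.6  90.3] jaw z 42.0
  top z per u: [(-52, 47.3), (-46, 43.6), (-38, 43.3), (-30, 43.4), (-22, 48.3), (-18, 49.1), (-14, 46.7), (-8, 46.4), (0, 46.3), (8, 46.5), (16, 46.1), (24, 46.3), (32, 46.2), (40, 44.7), (48, 44.2), (53, 44.1)]
  flange 1 92 -16.5 49.0
  flange -1 85 -16.8 48.8
  ends -58.0 53.6 v 0.2 0.1
```

Run:
```python
from prof import *
def rel(f,c,o):
    p,d,X=cloud(f); hsv=cv2.cvtColor(p,cv2.COLOR_BGR2HSV).astype(int); H,S,V=[hsv[...,i] for i in range(3)]
    a,b=L[c]; col=(H>=a)&(H<=b)&(S>90)&(V>20)&(d>0)
    q=X[...,:2]-o; u=q@D; v=q@N; Z=X[...,2]
    foot=np.median(Z[col&(abs(u-15)<14)&(abs(v)>8)&(abs(v)<21)&(Z<22)&(Z>5)])
    j=[col&(abs(u-x0)<9)&(abs(abs(v)-12)<7)&(Z>foot+22) for x0 in(40,-7.5)]
    jt=[np.percentile(Z[m],70)-foot for m in j]
    k=lambda lo,hi:(u>lo)&(u<hi)&(abs(v)<3)&(Z>30)&(Z<60)
    print(f,c,'foot',foot.round(1),'jaw',np.round(jt,1),'jaw u',[float(np.median(u[m]).round(1)) for m in j],'tops',[float((np.percentile(Z[k(x-3,x+3)],80)-foot).round(1)) for x in(-52,-34,0,8,16,24,30)])
rel('w2.png','orange',(541.8,2.1));rel('w4.png','orange',(540.5,2.1)); rel('w6.png','orange',(539.4,1.8)); rel('w8.png','violet',(558,89.6)); rel('w12.png','violet',(560.6,90.3))
for c,o in dict(green=(577.2,177.2),violet=(558.6,89.7),orange=(539.9,2.2)).items(): rel('w11.png',c,o)
for c,o in dict(violet=(559.3,90.6),orange=(540.5,3.1)).items(): rel('w1.png',c,o)
```

```text
w2.png orange foot 15.5 jaw [26.7 26.5] jaw u [39.9, -7.0] tops [30.6, 27.2, 30.3, 30.5, 30.5, 30.6, 30.5]Traceback (most recent call last):
  File "<stdin>", line 11, in <module>
  File "<stdin>", line 10, in rel
    return _quantile_unchecked(
        a, q, axis, out, overwrite_input, method, keepdims, weights)
    return _ureduce(a,
                    func=_quantile_ureduce_func,
    ...<5 lines>...
                    overwrite_input=overwrite_input,
                    method=method)
    r = func(a, **kwargs)
    result = _quantile(arr,
                       quantiles=q,
    ...<2 lines>...
                       out=out,
                       weights=wgt)
    slices_having_nans = np.isnan(arr[-1, ...])
                                  ~~~^^^^^^^^^
IndexError: index -1 is out of bounds for axis 0 with size 0
```

```bash
cat > rel.py <<'E'
from prof import *
def rel(f,c,o):
    p,d,X=cloud(f); hsv=cv2.cvtColor(p,cv2.COLOR_BGR2HSV).astype(int); H,S,V=[hsv[...,i] for i in range(3)]
    a,b=L[c]; col=(H>=a)&(H<=b)&(S>90)&(V>20)&(d>0)
    q=X[...,:2]-o; u=q@D; v=q@N; Z=X[...,2]
    foot=np.median(Z[col&(abs(u-15)<14)&(abs(v)>8)&(abs(v)<21)&(Z<22)&(Z>5)])
    j=[col&(abs(u-x0)<9)&(abs(abs(v)-12)<7)&(Z>foot+22) for x0 in(40,-7.5)]
    jt=[np.percentile(Z[m],70)-foot for m in j]
    k=lambda lo,hi:(u>lo)&(u<hi)&(abs(v)<3)&(Z>30)&(Z<60)
    hi=(Z>foot+29)&(Z<60)&(abs(v)>8)&(abs(v)<14)&(u>-30)&(u<-5)
    print(f,c,'foot',foot.round(1),'jaw',np.round(jt,1),'jaw u',[float(np.median(u[m]).round(1)) for m in j],'fl',u[hi].mean().round(1),hi.sum(),'tops',[float((np.percentile(Z[k(x-3,x+3)],80)-foot).round(1)) for x in(-52,-34,0,8,16,24,30) if k(x-3,x+3).any()])
E
python3 - <<'E'
from rel import *
rel('w2.png','orange',(541.8,2.1)); rel('w6.png','orange',(539.4,1.8)); rel('w8.png','violet',(558,89.6)); rel('w12.png','violet',(560.6,90.3))
for c,o in dict(green=(577.2,177.2),violet=(558.6,89.7),orange=(539.9,2.2)).items(): rel('w11.png',c,o)
E
```

```text
w2.png orange foot 15.5 jaw [26.7 26.5] jaw u [39.9, -7.0] fl -16.1 110 tops [30.6, 27.2, 30.3, 30.5, 30.5, 30.6, 30.5]
w6.png orange foot 12.8 jaw [26.6 26.6] jaw u [39.8, -7.0] fl -16.2 108 tops [31.0, 27.4, 30.5, 30.5, 30.5, 30.5, 30.4]
w8.png violet foot 12.7 jaw [26.6 26.7] jaw u [40.0, -6.8] fl -18.8 108 tops [31.4, 27.7, 30.6, 30.3, 30.2, 30.4, 30.1]
w12.png violet foot 15.7 jaw [26.7 26.5] jaw u [40.0, -7.3] fl -18.8 108 tops [31.0, 27.4, 30.4, 30.4, 30.3, 30.3, 30.3]
w11.png green foot 13.3 jaw [26.7 26.6] jaw u [40.0, -7.2] fl -15.0 49 tops [30.7, 27.0, 30.3, 30.5, 30.4, 30.3, 30.6]
w11.png violet foot 13.4 jaw [26.7 26.4] jaw u [39.7, -7.3] fl -18.5 47 tops [31.6, 27.8, 30.5, 30.6, 30.4, 30.7, 30.2]
w11.png orange foot 13.6 jaw [26.7 26.7] jaw u [39.9, -7.2] fl -15.9 51 tops [30.9, 27.5, 30.6, 30.5, 30.4, 30.6, 30.4]
```

All three syringes are fully down: barrel height matches the original seating within 0.3 mm and each flange is inside its ±4 mm slot. Grey is empty, the loose items are standing and the gripper is clear, so I'm handing in.

```bash
python3 -c "
from h import *
print(arm.job_done())"
```

```text
the job is handed in; nothing more can be done
None
```

The job is handed in at about 24 s: all three syringes lie fully down in their own colour's cradle, knobs towards the robot, the grey cradle is empty, and the bottle, dish and bur block still stand; violet and green sit about 2 mm off centre along their length, within the slot's play (one try at re-centring violet barely moved it).

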